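# Roll the scroll tube into the trough of the presentation box

## Robot

A 6-joint arm with a two-finger parallel gripper is mounted at the origin on the work surface. World frame = base frame: x ahead of the robot, y to its left, z up, the work surface at z = 0. Lengths are in mm, angles in rad, forces in N, time in s.
With the tool pointing down it reaches from about 350 to 875 mm from the base axis. Payload 4.2 kg.
Tool frame: the origin (TCP) lies midway between the tips of the shut fingers; the grasp point (between the pads) lies 19 mm behind it (arm.tcp_to_grasp is the distance from the TCP to the grasp point, in mm); z points along the fingers, y is the line along which they close (so a half turn about z gives the same grasp; the last joint's range is limited). The gripper opens to 85 mm and grips with 20 to 120 N. Pads are 22 mm wide; open, the fingers measure 114 mm over their backs; the gripper's body (76 mm by 85 mm) begins 54 mm behind the grasp point. The pads swing forward as they close: fully open they stand 13 mm farther back than shut.
Start: joints at [1.543, 0.385, 0.008, 0, -1.194, -0.259], TCP at [176.771, 599.459, 231.312] pointing down, gripper open.
Joint ranges: [-3.14, 3.14], [-1.21, 2.06], [-1.07, 1.41], [-3.16, 2.05], [-2.99, -0.16], [-3.1, 3.1]. Speed limits (rad/s): [2.79, 2.79, 3.14, 3.14, 3.14, 3.14].

## Interface

Orientations are given as a unit quaternion [x, y, z, w].
In Python, from bench import arm gives the robot as it stands.
- The arm moves only by the tool arm_command, never from a script. Its argument "rows" is a list of rows, each a list of 2 entries, a list of its own where there are three numbers: the shift along the tool's x, y, z as a fraction of full scale, then the turn, a rotation vector about the tool's x, y, z as a fraction of full scale. In form: [[[x, y, z], [wx, wy, wz]], ...]. A call has 1 to 5 rows; each row is the pose to reach, as a shift and turn from the pose commanded when the call began, along the tool's axes at that moment, turning the shorter way round; what a row does not reach only later rows make up. Full scale, the value 1, is 0.25 m for a shift and 180 degrees for a turn. A row lasts 1/10 s, in which the tool goes at most 50 mm and 8.59 degrees, less where a joint would pass 70% of its speed; a pose out of reach is approached as far as the arm can. A call with a number of a shift or a turn outside -1 to 1 is refused whole. A call with a gripper value outside its range is refused whole. "grip" is the opening, from 0 (shut) to 1 (fully open), set as the call begins (left out, the last holds). The fingers move at their own pace and stop on an object; the grip force is fixed at half the most. Time passes only in rows, so rows that repeat a pose let the fingers close. It gives the time, the measured TCP pose, the force, the opening and the grip force at its end, in the units of the state.
- arm.read_state(): the state, without advancing time (a new reading comes with each control period).
- arm.get_image(name): name is "side" or "top"; returns (picture, depth): 400x640x3 uint8, blue, green, red; 400x640 float32, mm along the optical axis (not along the pixel's ray), 0 where there is no reading.
- arm.camera_info(name): a dict with "fx", "fy", "cx", "cy" (pixels), "extrinsics" (4x4, takes a point from camera to world coordinates). Camera axes: x right, y down, z forward; pixel columns grow to the right and rows downward; lengths in mm; the calibration is good to about 2 mm. A picture is of the moment at which its call begins. camera_info takes no time and is no camera call.
- arm.job_done(): hands the job in; it is judged then, once.
Trained networks look in the newest picture that a camera, given by its name, has taken for a name from the list of things; names that differ only in an ending like _2 or _b are one class to them, and where a whole thing is asked for, a point or a joint stands for the part that bears it (a point fixed in the world has none). Each returns a list of dicts, best first, with "score" (0 to 1); they miss things now and then, are a little off and sometimes report something else, mostly with a low value. They report only what shows in the picture. A call takes as long as a camera call. They do not tell look-alikes from the thing itself.
- arm.spot_in(camera, query): "position" ([column, row] in pixels, amid what is visible of it).
The state is a dict: "clock": time; "joints": joint angles; "joint_vel": joint speeds; "joint_efforts": joint torques, N m; "position": TCP position; "ee_rot": TCP orientation; "contact_force": force on the tool from outside, world axes, zero at the start; "wrist_torque": the same for the moment, N m; "gripper_width": finger opening in mm; "grasp_force": force on a finger pad.
Only numpy, scipy, OpenCV 4.12 (cv2) and the standard library are available. Lean on these libraries where they do the work, as an engineer would, in place of code of your own. Each camera call takes 0.05 s, during which the arm holds its last target. There are 200 camera calls.

## Task

The scroll tube has been left lying on the flat top of the presentation box's card fitment, where the lid would not close over it. With the fingertips, roll it on its side across the card, nudging it straight or along by its end where needed, until it drops into the V-shaped trough and lies fully down in it. Roll it rather than slide it, never pick it up or lift it, and leave the medal case, stapler, mug and ink stamp where they are.

Things in the scene. Friction and masses are not known exactly. Their poses are not given: they have to be found in the camera images.
- giftbox: base of a blue board presentation box, lid off, fixed on the desk: 330 mm (its x) by 380 mm (its y) by 50 mm high, origin at the centre of its underside, z up. Its top, 50 mm above the desk, is flat level cream card, without a raised rim, cut only by a V-shaped trough through the middle along the box's y; the card either side of it (box x 22 to 165 and -22 to -165 mm) is flat
- trough (a point): centre of the mouth of the V-shaped trough, level with the flat card, 50 mm above the desk; axes as the box: x across the trough, y along it, z up. The trough is 44 mm wide at the card, 22 mm deep (both walls at 45 degrees) and 252 mm long, closed at its ends (126 mm either side of this point)
- tube: loose scroll tube, about 180 g, on its side on the card, near or far side of the trough: 230 mm long, 45 mm thick, a brass cap 47 mm thick on each end, on which it rolls. Origin mid-tube on its axis, which is its own y (x, z turn as it rolls): 23.5 mm above the card, 11.2 mm when fully down in the trough. Starts up to 9 degrees askew, middle 70 to 96 mm from the trough, up to 42 mm off along it
- tube_left (a point): centre of the flat end face of the tube at its own +y end, on the axis, 115 mm from the middle
- tube_right (a point): centre of the flat end face at the tube's own -y end, on the axis, 115 mm from the middle
- medal_case: closed square wooden medal case, 78 x 78 x 32 mm, standing loose on the flat card on the other side of the trough from the tube; origin at the centre of its underside. To be left alone
- stapler: black stapler on the desk to the right of the box, 135 mm long (its x), 36 mm wide, 60 mm high; origin at the centre of its underside. To be left alone
- mug: white mug on the desk to the left of the box, 80 mm diameter, 95 mm high; origin at the centre of its underside. To be left alone
- ink_stamp: hand stamp standing on its ink pad, on the desk to the right of the box, 78 x 48 mm, 84 mm high; origin at the centre of its underside. To be left alone
Not all that is in view belongs to the job. What is shaped like the tube but red is not meant.

How it is judged:
By the outcome, as a careful person would: the job done as asked, in the order asked, and still so for the second after the job is handed in, with the robot touching nothing.
It also fails if it takes over 56 s, if anything falls off the work surface, if the arm or the gripper's body presses on something with over 40 N, if the wrist force passes 120 N, or if a joint passes its speed limit or range.

## Working session

There is one attempt and no reset: what is moved stays moved. The work goes in short steps, Python scripts to look and compute and a tool call to move; the robot and the scene stay as the last step left them, time stands still between calls to the robot, and variables do not carry over. Pictures are saved under pics/ and viewed, at most 10 in all, crops included, and the job is handed in when it is done.

Besides the shell and the picture viewer there is one more tool, called after "Emit:" as name(argument=value, ...), one argument or row to a line, values as JSON. arm_command: Moves the arm, as the interface text tells. Shift numbers are shares of 0.25 m and turn numbers shares of 180 degrees, none past 1 either way. Its arguments: {"type":"object","properties":{"rows":{"type":"array","items":{"type":"array"}},"grip":{"type":"number"}},"required":["rows"]}

```bash
ls; mkdir -p pics
cat > h.py <<'E'
import numpy as np, cv2
from bench import arm
def pt(cam,d,c,r):
    i=arm.camera_info(cam);z=d[int(round(r)),int(round(c))]
    return (np.array(i["extrinsics"])@np.array([(c-i["cx"])/i["fx"]*z,(r-i["cy"])/i["fy"]*z,z,1]))[:3]
def cloud(cam,d):
    i=arm.camera_info(cam);r,c=np.indices(d.shape)
    P=np.stack([(c-i["cx"])/i["fx"]*d,(r-i["cy"])/i["fy"]*d,d,np.ones_like(d)],-1)
    return (P@np.array(i["extrinsics"]).T)[...,:3]
E
python3 - <<'E'
from h import *
for n in("top","side"):
    p,d=arm.get_image(n);cv2.imwrite(f"pics/{n}0.png",p);np.save(f"{n}0.npy",d)
    for q in("tube","tube_left","tube_right","trough","giftbox","medal_case","mug","stapler","ink_stamp"):
        try:
            for o in arm.spot_in(n,q)[:3]: print(n,q,np.round(o["position"]),round(o["score"],2),np.round(pt(n,d,*o["position"])))
        except Exception as e: print(q,e)
print(arm.read_state())
E
```

```text
pics
top tube [209. 296.] 0.95 [180. 283.  47.]
top tube [407. 255.] 0.75 [ 287. -262.   40.]
top tube [279. 126.] 0.69 [639.  96.  97.]
top tube_left [278. 133.] 0.81 [621.  96.  95.]
top tube_left [209. 296.] 0.59 [178. 282.  47.]
top tube_right [411. 254.] 0.97 [ 288. -271.   44.]
top tube_right [208. 297.] 0.93 [176. 286.  46.]
top tube_right [280. 131.] 0.61 [627.  92.  96.]
top trough [283. 167.] 0.68 [535.  86.  48.]
top giftbox [284. 168.] 0.84 [533.  82.  51.]
top medal_case [273. 188.] 0.7 [470. 110.  85.]
top mug [162. 128.] 0.68 [666. 451.   3.]
top stapler [459. 207.] 0.73 [ 420. -409.   54.]
top ink_stamp [456. 145.] 0.97 [ 605. -419.   35.]
top ink_stamp [279. 127.] 0.31 [638.  95.  96.]
side tube [366. 161.] 0.88 [622.  72.  84.]
side tube [213. 178.] 0.83 [191. 265.  32.]
side tube [310. 280.] 0.57 [ 285. -282.   38.]
side tube_left [212. 177.] 0.95 [190. 269.  32.]
side tube_left [307. 279.] 0.7 [ 278. -280.   43.]
side tube_left [369. 162.] 0.68 [626.  63.  86.]
side tube_right [312. 282.] 0.77 [ 286. -288.   37.]
side tube_right [366. 163.] 0.76 [620.  69.  79.]
s
[... 391 characters left out ...]
 1.0, 'joints': array([ 1.54260194e+00,  3.84662670e-01,  7.90349445e-03,  3.52934070e-06,
       -1.19400484e+00, -2.58588836e-01]), 'joint_vel': array([0.00058971, 0.00054554, 0.00042483, 0.00101643, 0.00056213,
       0.00054708]), 'joint_efforts': array([-7.18628198e-04, -3.92093647e+01,  1.88618964e+01,  4.19089213e+00,
       -4.25491489e-04,  3.88228756e-06]), 'position': array([176.77032454, 599.45726242, 231.33652608]), 'ee_rot': array([ 9.89737118e-01, -1.42900093e-01, -2.26872626e-07, -1.62364343e-05]), 'contact_force': array([0.29979138, 0.79802369, 0.65478432]), 'wrist_torque': array([-0.01366745,  0.03599655,  0.03903524]), 'grasp_force': 0.0, 'gripper_width': 85.2765044008106}
```

Run:
```python
from h import *
a=cv2.imread("pics/top0.png")[60:330,120:500];b=cv2.imread("pics/side0.png")[100:330,180:500]
a=cv2.resize(a,(760,540));cv2.imwrite("pics/a.png",a)
cv2.imwrite("pics/b.png",cv2.resize(b,(800,575)))
for n in("top","side"):
    d=np.load(n+"0.npy");P=cloud(n,d);ok=(d>0)
    box=ok&(abs(P[...,0]-530)<300)&(abs(P[...,1]-80)<260)
    fl=P[box&(abs(P[...,2]-50)<6)][:,:2].astype(np.float32);print(n,"top",cv2.minAreaRect(fl),np.median(P[box&(abs(P[...,2]-50)<6)][:,2]))
    # objects above the card
    m=(box&(P[...,2]>64)&(P[...,2]<115)).astype(np.uint8)
    k,l,s,c=cv2.connectedComponentsWithStats(m)
    for j in range(1,k):
        if s[j,4]>30:
            q=P[l==j];print(s[j],c[j].round(),q.mean(0).round(1),q[:,2].max().round(1),cv2.minAreaRect(q[:,:2].astype(np.float32)))
```

```text
top top ((488.2295837402344, 107.62652587890625), (450.7985534667969, 427.7781982421875), 10.2695894241333) 50.173623633274815
[ 237  117   84   27 1357] [279. 130.] [629.7  95.2  90.7] 101.7 ((633.5201416015625, 95.21395111083984), (47.81632614135742, 229.8814697265625), 8.5271635055542)
[261 172  29  30 834] [275. 186.] [473.5 104.8  81.7] 88.7 ((474.20135498046875, 105.267333984375), (79.79927825927734, 77.14107513427734), 1.2329232692718506)
side top ((492.22149658203125, 99.88714599609375), (452.2168273925781, 420.5647277832031), 10.891155242919922) 48.148556371191376
[340 140  56  41 838] [367. 161.] [626.8  76.3  83.9] 98.4 ((630.9554443359375, 93.40711212158203), (45.668373107910156, 237.5107879638672), 9.205914497375488)
[301 160  34  22 488] [317. 170.] [471.   95.3  77.4] 84.2 ((474.0125732421875, 104.46034240722656), (80.74150085449219, 85.43402099609375), 5.524096488952637)
```

View pics/a.png

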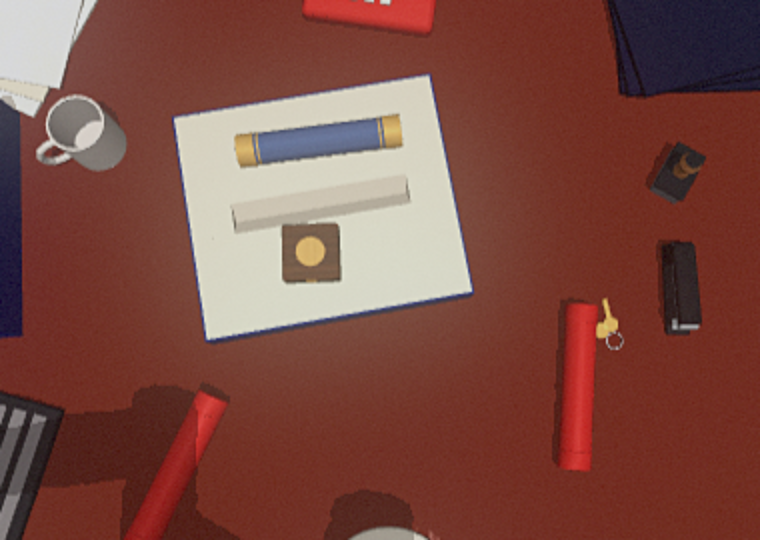

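View pics/b.png

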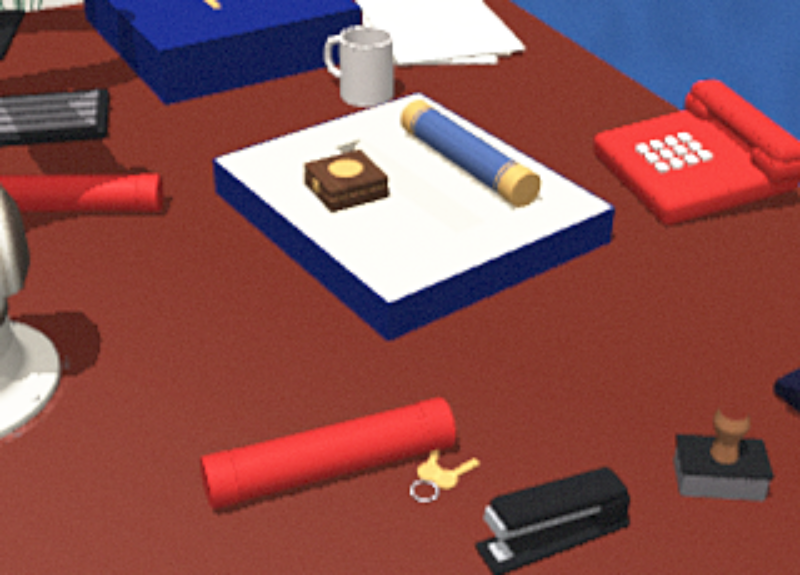

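The top view shows three tube-like objects. Two are red tubes at top-image pixels (209,296) and (407,255), both on the desk. The third is blue with brass caps at (279,130), on the card on the far side of the trough, so it is the one meant. The enlarged crops confirm this. Next I'll get the box pose.

Run:
```python
from h import *
p=cv2.imread("pics/top0.png");d=np.load("top0.npy");P=cloud("top",d)
i=arm.camera_info("top");T=np.array(i["extrinsics"]);print(T[:3,3],i["fx"])
def plane(c,r,z):
    v=T[:3,:3]@np.array([(c-i["cx"])/i["fx"],(r-i["cy"])/i["fy"],1]);o=T[:3,3];return (o+v*(z-o[2])/v[2])[:2]
w=(p.min(2)>120).astype(np.uint8);w[:, :205]=0
k,l,s,c=cv2.connectedComponentsWithStats(w);j=l[150,240];print(s[j],p[150,240])
cn=max(cv2.findContours((l==j).astype(np.uint8),cv2.RETR_EXTERNAL,cv2.CHAIN_APPROX_NONE)[0],key=len)[:,0]
print("card",cv2.minAreaRect(np.array([plane(*q,50) for q in cn],np.float32)))
# trough: darker than card, depth below 46
m=(P[...,2]<44)&(P[...,2]>20)&(P[...,0]>470)&(P[...,0]<620)&(P[...,1]>-60)&(P[...,1]<240)&cv2.erode(cv2.fillPoly(np.zeros_like(w),[cn],1),np.ones((9,9)))>0
q=P[m];print(m.sum(),cv2.minAreaRect(q[:,:2].astype(np.float32)),q.mean(0))
print(p[165,285],p[150,285])
```

```text
[ 274.60405011   -6.70856642 1141.67293104] 392.7885651935973
[  207    97   149   133 12673] [196 213 215]
card ((551.9480590820312, 94.84716796875), (326.960693359375, 375.02288818359375), 10.258855819702148)
954 ((531.501220703125, 103.33186340332031), (75.08926391601562, 275.9486999511719), 10.217874526977539) [552.67638662  95.9899515   36.02542921]
[156 173 179] [196 214 216]
```

```bash
cat > go.py <<'E'
import sys,numpy as np
from scipy.spatial.transform import Rotation as R
from bench import arm
# usage: go.py bx by z [yaw_deg rel. box]  -> shift/turn fractions to a target in box coordinates
C=np.array([552.2,95.3]);A=np.radians(10.26)
B=np.array([[np.cos(A),-np.sin(A)],[np.sin(A),np.cos(A)]])
def run(bx,by,z,yaw=0):
    s=arm.read_state();q=R.from_quat(s["ee_rot"]);t=np.r_[C+B@[bx,by],z]
    y=A+np.radians(yaw);g=R.from_matrix(np.array([[np.cos(y),np.sin(y),0],[np.sin(y),-np.cos(y),0],[0,0,-1]]).T.T)
    print("now box",np.round(B.T@(s["position"][:2]-C),1),s["position"].round(1),"t",s["clock"])
    print("shift",(q.inv().apply(t-s["position"])/250).round(3),"turn",((q.inv()*g).as_rotvec()/np.pi).round(4))
run(*map(float,sys.argv[1:]))
E
python3 go.py 77 -155 150 -1
```

```text
now box [-279.6  563. ] [176.8 599.5 231.3] t 1.0
shift [2.565 1.925 0.325] turn [-0.     -0.     -0.1427]
```

Emit:
arm_command(
  rows=[
    [[0.2,0.15,0],[0,0,0]],
    [[0.4,0.3,0],[0,0,0]],
    [[0.6,0.45,0],[0,0,0]],
    [[0.8,0.6,0],[0,0,0]],
    [[1,0.76,0],[0,0,0]],
  ],
  grip=0,
)

```text
clock: 1.5
position: [326.3, 396.8, 231.6]
ee_rot: [0.99, -0.143, 0.0, -0.0]
contact_force: [1.2, -0.2, 0.4]
gripper_width: 12.4
grasp_force: 0.0
```

Emit:
arm_command(
  rows=[
    [[0.2,0.15,0],[0,0,0]],
    [[0.4,0.3,0],[0,0,0]],
    [[0.6,0.45,0],[0,0,-0.04]],
    [[0.8,0.6,0],[0,0,-0.08]],
    [[1,0.76,0],[0,0,-0.14]],
  ],
)

```text
clock: 2.0
position: [469.5, 204.2, 231.7]
ee_rot: [0.999, 0.047, 0.0, -0.0]
contact_force: [0.6, 1.8, 0.1]
gripper_width: 0.7
grasp_force: 0.0
```

```bash
python3 go.py 77 -155 150 -1
```

```text
now box [-62.  121.9] [469.5 204.2 231.7] t 2.0
shift [0.648 1.056 0.327] turn [-0.0001 -0.0003 -0.0216]
```

Emit:
arm_command(
  rows=[
    [[0.12,0.2,0],[0,0,-0.02]],
    [[0.24,0.4,0],[0,0,-0.02]],
    [[0.36,0.6,0.06],[0,0,-0.02]],
    [[0.48,0.8,0.12],[0,0,-0.02]],
    [[0.6,0.98,0.2],[0,0,-0.02]],
  ],
)

```text
clock: 2.5
position: [615.3, 6.7, 195.1]
ee_rot: [0.997, 0.076, 0.001, -0.0]
contact_force: [1.0, 1.5, 0.1]
gripper_width: 0.2
grasp_force: 0.0
```

```bash
python3 go.py 77 -155 68 -1.5
python3 - <<'E'
from h import *
p,d=arm.get_image("top");cv2.imwrite("pics/t1.png",p);P=cloud("top",d)
q=P[(d>0)&(P[...,2]>64)&(P[...,2]<103)&(P[...,0]>570)&(P[...,0]<690)&(P[...,1]>-30)&(P[...,1]<230)]
print(cv2.minAreaRect(q[:,:2].astype(np.float32)))
E
```

```text
now box [ 46.3 -98.4] [615.3   6.7 195.1] t 2.5
shift [0.128 0.223 0.509] turn [ 0.     -0.0007 -0.0004]
((636.63671875, 74.67071533203125), (43.949546813964844, 187.82310485839844), 7.793861389160156)
```

Emit:
arm_command(
  rows=[
    [[0.08,0.15,0],[0,0,0]],
    [[0.128,0.24,0],[0,0,0]],
    [[0.128,0.24,0.17],[0,0,0]],
    [[0.128,0.24,0.34],[0,0,0]],
    [[0.128,0.24,0.51],[0,0,0]],
  ],
)

```text
clock: 3.05
position: [654.8, -46.3, 66.1]
ee_rot: [0.997, 0.075, 0.001, -0.0]
contact_force: [0.4, -0.0, -1.2]
gripper_width: 0.2
grasp_force: 0.0
```

```bash
sleep 0
python3 - <<'E'
from h import *
s=arm.read_state();print(s["position"],s["contact_force"])
for n in("side","top"):
    p,d=arm.get_image(n);P=cloud(n,d);cv2.imwrite(f"pics/{n}2.png",p)
    q=P[(d>0)&(P[...,2]>60)&(P[...,2]<103)&(P[...,0]>570)&(P[...,0]<690)&(P[...,1]>-35)&(P[...,1]<230)]
    print(n,cv2.minAreaRect(q[:,:2].astype(np.float32)))
    r=cv2.resize(p[90:240,200:440] if n=="side" else p[90:220,220:380],None,fx=3,fy=3);cv2.imwrite(f"pics/{n}2c.png",r)
E
python3 go.py 77 -155 68 -1.5
```

```text
[654.79584832 -46.28214697  66.06992116] [ 0.40371482 -0.01575813 -1.19960368]
side ((629.9410400390625, 89.5325927734375), (43.93028259277344, 248.46975708007812), 5.929090976715088)
top ((635.748779296875, 90.49217224121094), (44.509273529052734, 239.46595764160156), 6.87391996383667)
now box [  70.7 -156.8] [649.7 -46.4  60.4] t 3.15
shift [ 0.025 -0.008 -0.031] turn [-0.0004  0.0045 -0.0009]
```

View pics/side2c.png

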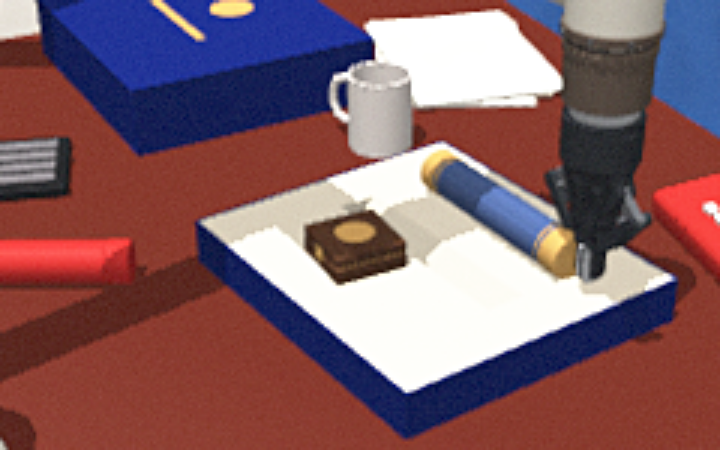

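The side view shows the shut fingertips standing just off the tube's right end cap, at about (595,260) in the crop, with the tube still in place. I'll nudge it along by that end.

Emit:
arm_command(
  rows=[
    [[0.02,-0.01,-0.02],[0,0,0]],
    [[0.02,-0.02,-0.02],[0,0,0]],
    [[0.02,-0.03,-0.02],[0,0,0]],
    [[0.02,-0.04,-0.02],[0,0,0]],
    [[0.02,-0.05,-0.02],[0,0,0]],
  ],
)

```text
clock: 3.65
position: [658.0, -32.4, 73.5]
ee_rot: [0.997, 0.076, 0.001, -0.0]
contact_force: [-0.1, -0.2, -0.1]
gripper_width: 0.4
grasp_force: 0.0
```

```bash
cat > see.py <<'E'
from h import *
import sys
C=np.array([552.2,95.3]);A=np.radians(10.26);B=np.array([[np.cos(A),-np.sin(A)],[np.sin(A),np.cos(A)]])
s=arm.read_state();print("tcp box",(B.T@(s["position"][:2]-C)).round(1),s["position"][2].round(1),"F",s["contact_force"].round(1),"t",s["clock"])
# left end and axis of the tube from the blue body + brass colours, top camera, at axis height
p,d=arm.get_image("top");P=cloud("top",d)
L=(P[...,:2]-C)@B
hsv=cv2.cvtColor(p,cv2.COLOR_BGR2HSV)
reg=(d>0)&(P[...,2]>56)&(P[...,2]<103)&(L[...,0]>-25)&(L[...,0]<140)&(abs(L[...,1])<160)
for nm,lo,hi in(("blue",95,130),("brass",12,28)):
    m=reg&(hsv[...,0]>=lo)&(hsv[...,0]<=hi)&(hsv[...,1]>70)
    m=cv2.morphologyEx(m.astype(np.uint8),cv2.MORPH_OPEN,np.ones((3,3)))>0
    q=L[m]
    if len(q)<10: print(nm,len(q));continue
    r=cv2.minAreaRect(q.astype(np.float32));print(nm,len(q),"c",np.round(r[0],1),np.round(r[1],1),round(r[2],1),"y",q[:,1].min().round(1),q[:,1].max().round(1),"z",P[m][:,2].max().round(1))
if len(sys.argv)>1: cv2.imwrite(sys.argv[1],cv2.resize(p[90:220,210:390],None,fx=4,fy=4))
E
python3 see.py
python3 - <<'E'
# reference: start picture
import cv2,numpy as np
E
sed 's/p,d=arm.get_image("top")/p=cv2.imread("pics\/top0.png");d=np.load("top0.npy")/' see.py > see0.py; echo START; python3 see0.py
```

```text
tcp box [  81.4 -144.5] 73.5 F [-0.1 -0.2 -0.1] t 3.65
blue 342 c [ 79.9 -57.7] [79.2 37.9] 86.1 y -97.2 -18.1 z 100.8
brass 87 c [  65.4 -116.5] [22.4 25.4] 79.7 y -129.1 -104.5 z 98.9
START
tcp box [  81.2 -144.2] 73.1 F [-0.3  0.5  0.6] t 3.7
blue 650 c [ 82.6 -14.7] [165.   36.7] 88.2 y -97.3 67.9 z 101.0
brass 276 c [ 80.7 -14.6] [229.7  44.7] 87.8 y -129.9 100.5 z 101.7
```

Emit:
arm_command(
  rows=[
    [[-0.012,0,0.03],[0,0,0]],
    [[-0.012,-0.012,0.03],[0,0,0]],
    [[-0.012,-0.024,0.03],[0,0,0]],
    [[-0.012,-0.034,0.03],[0,0,0]],
    [[-0.012,-0.042,0.03],[0,0,0]],
  ],
)

```text
clock: 4.2
position: [653.0, -22.7, 64.6]
ee_rot: [0.997, 0.076, -0.0, 0.0]
contact_force: [0.1, -1.0, -0.1]
gripper_width: 0.1
grasp_force: 0.5
```

```bash
python3 see.py
```

```text
tcp box [  78.2 -134.1] 64.6 F [ 0.1 -1.  -0.1] t 4.2
blue 344 c [ 80.4 -46.2] [82.9 36.6] 88.8 y -87.6 -4.8 z 102.0
brass 63 c [  63.6 -107.6] [22.3 16.6] 79.1 y -120.1 -95.5 z 97.1
```

Emit:
arm_command(
  rows=[
    [[0,-0.008,0],[0,0,0]],
    [[0,-0.016,0],[0,0,0]],
    [[0,-0.02,0],[0,0,0]],
    [[0,-0.02,0],[0,0,0]],
  ],
)

```text
clock: 4.65
position: [652.4, -17.7, 64.8]
ee_rot: [0.997, 0.076, 0.0, -0.0]
contact_force: [0.2, -0.0, -0.1]
gripper_width: -0.4
grasp_force: 0.0
```

```bash
python3 see.py; python3 go.py 120 -165 150 0
```

```text
tcp box [  78.5 -129. ] 64.8 F [ 0.2 -0.  -0.1] t 4.65
blue 347 c [ 80.4 -40.5] [83.6 36.8] 87.8 y -82.3 1.3 z 100.4
brass 64 c [  63.9 -102. ] [22.3 16.2] 79.6 y -114.4 -90.4 z 98.7
now box [  78.5 -129. ] [652.5 -17.7  64.8] t 4.7
shift [ 0.17   0.139 -0.341] turn [-0.0001 -0.0001 -0.0087]
```

Emit:
arm_command(
  rows=[
    [[0,0.08,0],[0,0,0]],
    [[0.03,0.12,-0.1],[0,0,0]],
    [[0.1,0.12,-0.3],[0,0,-0.01]],
    [[0.2,0.12,-0.34],[0,0,-0.01]],
    [[0.21,0.0,-0.34],[0,0,-0.01]],
  ],
)

```text
clock: 5.2
position: [708.6, -12.0, 153.7]
ee_rot: [0.996, 0.09, 0.005, 0.0]
contact_force: [0.5, -0.2, -1.0]
gripper_width: -0.1
grasp_force: 0.0
```

```bash
python3 go.py 135 0 67 -0.9
```

```text
now box [ 134.8 -133.4] [708.6 -12.  153.7] t 5.2
shift [-0.002 -0.534  0.346] turn [ 0.0004 -0.003   0.0051]
```

Emit:
arm_command(
  rows=[
    [[0,-0.18,0],[0,0,0]],
    [[0,-0.36,0],[0,0,0]],
    [[0,-0.535,0],[0,0,0]],
    [[0,-0.535,0],[0,0,0]],
    [[0,-0.535,0.12],[0,0,0]],
  ],
  grip=1,
)

```text
clock: 5.7
position: [683.0, 124.2, 124.7]
ee_rot: [0.996, 0.093, 0.006, -0.001]
contact_force: [1.0, 0.0, -0.0]
gripper_width: 72.5
grasp_force: 0.0
```

```bash
python3 go.py 135 0 67 0; python3 see.py pics/c3.png
```

```text
now box [133.8   5.2] [683.  124.2 124.7] t 5.7
shift [0.002 0.021 0.231] turn [-0.0003 -0.0036  0.0025]
tcp box [133.8   5.2] 124.7 F [ 1.  0. -0.] t 5.7
blue 720 c [82.1 -0.4] [164.7  38.1] 88.2 y -82.7 82.4 z 102.3
brass 282 c [82.6 -0.7] [228.8  46. ] 87.7 y -115.5 113.8 z 101.1
```

Emit:
arm_command(
  rows=[
    [[0,0.02,0.08],[0,0,0]],
    [[0,0.02,0.16],[0,0,0]],
    [[0,0.02,0.22],[0,-0.003,0.002]],
    [[0,0.02,0.22],[0,-0.003,0.002]],
  ],
)

```text
clock: 6.15
position: [679.5, 115.7, 62.0]
ee_rot: [0.996, 0.088, -0.007, 0.001]
contact_force: [-1.1, 0.8, 0.3]
gripper_width: 85.4
grasp_force: 0.0
```

```bash
python3 go.py 110 0 67 0
python3 - <<'E'
from h import *
p,d=arm.get_image("side");cv2.imwrite("pics/s4.png",cv2.resize(p[100:230,300:440],None,fx=4,fy=4))
E
```

```text
now box [128.8  -2.6] [679.5 115.7  62. ] t 6.15
shift [-0.076 -0.01  -0.019] turn [ 0.0002  0.0048 -0.0011]
```

View pics/s4.png

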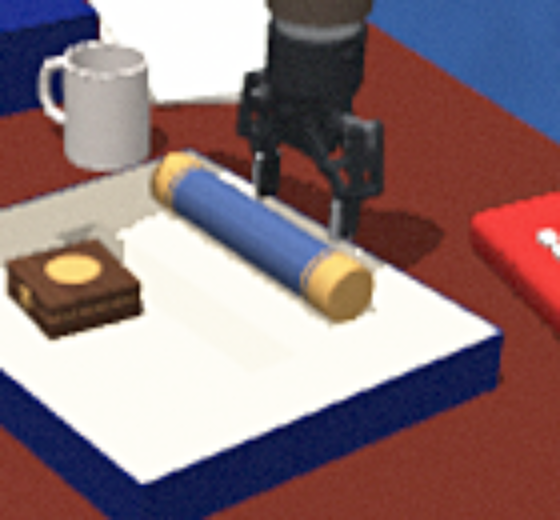

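The fingers stand open behind the tube, tips at about (265,190) and (342,235), level with it and just clear. Next I'll roll it.

Emit:
arm_command(
  rows=[
    [[-0.015,-0.01,-0.015],[0,0.004,0]],
    [[-0.03,-0.01,-0.015],[0,0.004,0]],
    [[-0.045,-0.01,-0.015],[0,0.004,0]],
    [[-0.057,-0.01,-0.015],[0,0.004,0]],
    [[-0.069,-0.01,-0.015],[0,0.004,0]],
  ],
)

```text
clock: 6.7
position: [664.4, 116.4, 70.0]
ee_rot: [0.996, 0.088, 0.003, -0.0]
contact_force: [1.9, 1.2, 3.4]
gripper_width: 85.2
grasp_force: 1.8
```

```bash
python3 go.py 80 0 67 0;python3 see.py
```

```text
now box [114.2   0.8] [664.4 116.4  70. ] t 6.7
shift [-0.137  0.004  0.011] turn [-0.0001 -0.0022 -0.0006]
tcp box [114.2   0.8] 70.0 F [1.9 1.2 3.4] t 6.7
blue 756 c [81.3 -0.5] [164.3  39.5] 88.4 y -82.7 82.0 z 101.3
brass 281 c [80.6 -0.3] [229.4  44.5] 88.0 y -115.4 114.4 z 101.0
```

Emit:
arm_command(
  rows=[
    [[0.012,0,0],[0,0,0]],
    [[0.012,0,0.025],[0,0,0]],
    [[0,0,0.025],[0,0,0]],
    [[-0.012,0,0.025],[0,0,0]],
    [[-0.024,0,0.025],[0,0,0]],
  ],
)

```text
clock: 7.25
position: [665.0, 116.8, 67.4]
ee_rot: [0.996, 0.089, 0.011, -0.001]
contact_force: [8.7, 0.5, 12.8]
gripper_width: 85.5
grasp_force: 6.6
```

```bash
python3 go.py 80 0 65 0;python3 see.py
```

```text
now box [114.8   1. ] [665.  116.8  67.4] t 7.25
shift [-0.14   0.004  0.006] turn [-0.0003 -0.0069 -0.0004]
tcp box [114.8   1. ] 67.4 F [ 8.7  0.5 12.8] t 7.25
blue 764 c [80.3 -0.3] [164.7  38. ] 88.4 y -82.6 82.0 z 101.5
brass 275 c [80.4 -0.4] [229.6  45.2] 88.0 y -115.7 114.8 z 101.7
```

The tips are wedging on the tube because friction there is high. I'll back off and use strokes that move forward and up together, matching how the tube's rear surface moves as it rolls.

Emit:
arm_command(
  rows=[
    [[0.04,0,0],[0,-0.005,0]],
    [[0.06,0,0],[0,-0.005,0]],
    [[0.06,0,0.04],[0,-0.005,0]],
    [[0.06,0,0.09],[0,-0.005,0]],
    [[0.06,0,0.09],[0,-0.005,0]],
  ],
)

```text
clock: 7.8
position: [671.0, 117.3, 37.5]
ee_rot: [0.996, 0.088, -0.008, 0.001]
contact_force: [-0.0, -0.4, -0.4]
gripper_width: 85.3
grasp_force: 0.0
```

```bash
python3 go.py 118 0 46 0;python3 see.py
```

```text
now box [120.8   0.4] [671.  117.3  37.5] t 7.8
shift [-0.012  0.002 -0.034] turn [ 0.0002  0.0051 -0.0007]
tcp box [120.8   0.4] 37.5 F [-0.  -0.4 -0.4] t 7.8
blue 748 c [84.1 -0.6] [164.3  37.9] 88.4 y -82.7 81.8 z 100.9
brass 282 c [83.8 -0.7] [229.1  47.1] 87.9 y -115.2 113.6 z 102.9
```

Emit:
arm_command(
  rows=[
    [[0,0,-0.02],[0,0.004,0]],
    [[-0.012,0,-0.03],[0,0.004,0]],
    [[-0.024,0,-0.042],[0,0.004,0]],
    [[-0.036,0,-0.054],[0,0.004,0]],
    [[-0.048,0,-0.066],[0,0.004,0]],
  ],
)

```text
clock: 8.35
position: [660.5, 115.5, 57.0]
ee_rot: [0.996, 0.088, 0.0, -0.0]
contact_force: [0.2, 0.0, -0.0]
gripper_width: 85.2
grasp_force: 0.0
```

```bash
python3 go.py 118 0 46 0;python3 see.py
```

```text
now box [110.1   0.6] [660.5 115.5  57. ] t 8.35
shift [0.031 0.002 0.044] turn [-0.     -0.0001 -0.0007]
tcp box [110.1   0.6] 57.0 F [ 0.2  0.  -0. ] t 8.35
blue 764 c [72.5 -0.2] [164.9  39.5] 88.9 y -82.8 82.1 z 101.4
brass 270 c [72.7 -0.5] [228.9  45.4] 87.9 y -114.9 114.1 z 103.0
```

It's rolling freely now. I'll carry on.

Emit:
arm_command(
  rows=[
    [[-0.014,0,0],[0,0,0]],
    [[-0.028,0,-0.012],[0,0,0]],
    [[-0.042,0,-0.026],[0,0,0]],
    [[-0.056,0,-0.04],[0,0,0]],
    [[-0.07,0,-0.054],[0,0,0]],
  ],
)

```text
clock: 8.9
position: [643.2, 112.4, 70.4]
ee_rot: [0.996, 0.088, 0.0, 0.0]
contact_force: [-0.1, 0.7, -0.8]
gripper_width: 85.4
grasp_force: 0.0
```

```bash
python3 go.py 118 0 46 0;python3 see.py
```

```text
now box [92.6  0.6] [643.2 112.4  70.4] t 8.9
shift [0.101 0.002 0.098] turn [ 0.     -0.     -0.0007]
tcp box [92.6  0.6] 70.4 F [-0.1  0.7 -0.8] t 8.9
blue 806 c [57.3  0.2] [165.1  40.2] 88.6 y -82.5 82.9 z 101.7
brass 272 c [57.7  0.2] [229.2  45.1] 87.7 y -114.6 114.7 z 100.7
```

Emit:
arm_command(
  rows=[
    [[0.04,0,0],[0,0,0]],
    [[0.05,0,0.05],[0,0,-0.006]],
    [[0.05,0,0.09],[0,0,-0.01]],
    [[0.04,0,0.09],[0,0,-0.012]],
    [[0.02,0,0.09],[0,0,-0.012]],
  ],
)

```text
clock: 9.45
position: [647.9, 113.0, 46.2]
ee_rot: [0.994, 0.107, -0.001, 0.0]
contact_force: [-0.4, -0.1, 0.1]
gripper_width: 85.7
grasp_force: 0.0
```

```bash
python3 go.py 90 0 46 0;python3 see.py
```

```text
now box [97.3  0.4] [647.9 113.   46.2] t 9.45
shift [-0.029  0.001  0.001] turn [0.0002 0.0007 0.0113]
tcp box [97.3  0.4] 46.2 F [-0.4 -0.1  0.1] t 9.45
blue 807 c [57.8  0.4] [165.5  40.1] 89.4 y -82.4 83.3 z 101.0
brass 275 c [58.7  0.1] [229.9  46.1] 87.9 y -114.8 115.0 z 101.6
```

Emit:
arm_command(
  rows=[
    [[-0.01,0,0],[0,0,0]],
    [[-0.02,0,-0.004],[0,0,0]],
    [[-0.032,0,-0.014],[0,0,0]],
    [[-0.044,0,-0.026],[0,0,0]],
    [[-0.056,0,-0.038],[0,0,0]],
  ],
)

```text
clock: 10.0
position: [634.6, 110.4, 57.6]
ee_rot: [0.994, 0.107, 0.0, -0.0]
contact_force: [-0.1, 0.1, 0.5]
gripper_width: 85.6
grasp_force: 0.0
```

```bash
python3 go.py 90 0 46 0;python3 see.py pics/c5.png
```

```text
now box [83.8  0.1] [634.6 110.4  57.6] t 10.0
shift [0.025 0.001 0.046] turn [-0.     -0.0002  0.0113]
tcp box [83.8  0.1] 57.6 F [-0.1  0.1  0.5] t 10.0
blue 792 c [43.1  0.7] [164.5  41.3] 87.5 y -81.6 83.2 z 101.7
brass 276 c [44.  1.] [229.7  45.6] 88.1 y -113.6 115.9 z 100.8
```

View pics/c5.png

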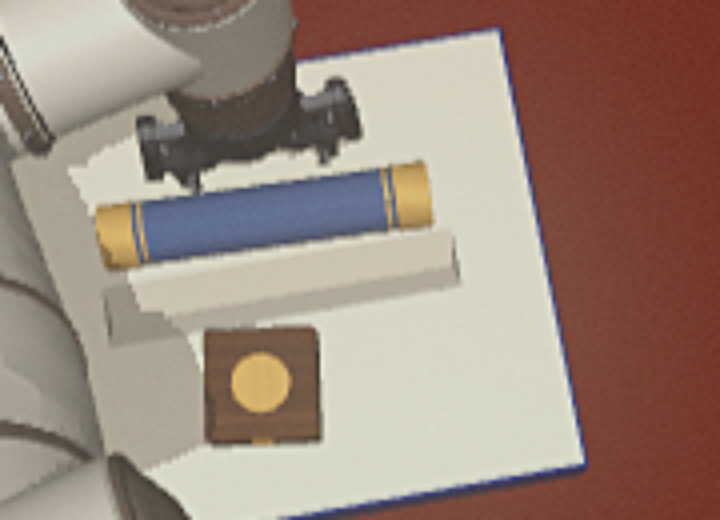

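Emit:
arm_command(
  rows=[
    [[0.04,0,0],[0,0,0]],
    [[0.04,-0.1,0.02],[0,0,-0.008]],
    [[0.04,-0.2,0.04],[0,0,-0.017]],
    [[0.03,-0.21,0.04],[0,0,-0.017]],
    [[0.02,-0.21,0.04],[0,0,-0.017]],
  ],
)

```text
clock: 10.55
position: [628.7, 163.4, 46.7]
ee_rot: [0.991, 0.134, -0.0, 0.0]
contact_force: [0.2, -0.2, 0.1]
gripper_width: 85.5
grasp_force: 0.0
```

```bash
python3 go.py 90 52 46 0;python3 see.py
```

```text
now box [87.4 53.4] [628.7 163.4  46.7] t 10.55
shift [0.01  0.006 0.003] turn [0.0001 0.     0.0286]
tcp box [87.4 53.4] 46.7 F [ 0.2 -0.2  0.1] t 10.55
blue 702 c [41.2  1.2] [165.5  40.1] 90.0 y -81.6 83.9 z 102.4
brass 283 c [40.7  0.8] [229.6  45.6] 87.9 y -114.6 115.6 z 101.3
```

Emit:
arm_command(
  rows=[
    [[-0.01,0,0],[0,0,0]],
    [[-0.02,0,-0.004],[0,0,0]],
    [[-0.028,0,-0.012],[0,0,0]],
    [[-0.036,0,-0.02],[0,0,0]],
    [[-0.042,0,-0.026],[0,0,0]],
  ],
)

```text
clock: 11.1
position: [618.3, 159.7, 53.9]
ee_rot: [0.991, 0.133, 0.0, -0.0]
contact_force: [0.1, -0.8, 0.6]
gripper_width: 85.3
grasp_force: 0.0
```

```bash
python3 go.py 90 52 46 0;python3 see.py
```

```text
now box [76.5 51.6] [618.3 159.7  53.9] t 11.1
shift [0.054 0.003 0.032] turn [-0.     -0.0001  0.0282]
tcp box [76.5 51.6] 53.9 F [ 0.1 -0.8  0.6] t 11.1
blue 723 c [33.3  1.4] [164.5  39.2] 89.6 y -80.8 83.7 z 101.0
brass 280 c [32.6  1.3] [229.4  45.5] 87.8 y -113.5 115.8 z 101.2
```

Emit:
arm_command(
  rows=[
    [[-0.01,0,0.01],[0,0,0]],
    [[-0.02,0,0.01],[0,0,0]],
    [[-0.028,0,0.0],[0,0,0]],
    [[-0.036,0,-0.008],[0,0,0]],
    [[-0.044,0,-0.016],[0,0,0]],
  ],
)

```text
clock: 11.65
position: [607.5, 157.0, 57.7]
ee_rot: [0.991, 0.134, -0.0, 0.0]
contact_force: [0.0, 0.5, -0.1]
gripper_width: 85.6
grasp_force: 0.0
```

```bash
python3 go.py 90 52 46 0;python3 see.py pics/c6.png
```

```text
now box [65.5 50.9] [607.5 157.   57.7] t 11.65
shift [0.098 0.004 0.047] turn [0.     0.     0.0283]
tcp box [65.5 50.9] 57.7 F [ 0.   0.5 -0.1] t 11.65
blue 627 c [20.3  1.8] [165.  40.] 88.5 y -80.8 84.4 z 100.8
brass 281 c [20.3  1.2] [229.   45.8] 88.2 y -113.6 115.8 z 100.9
```

View pics/c6.png

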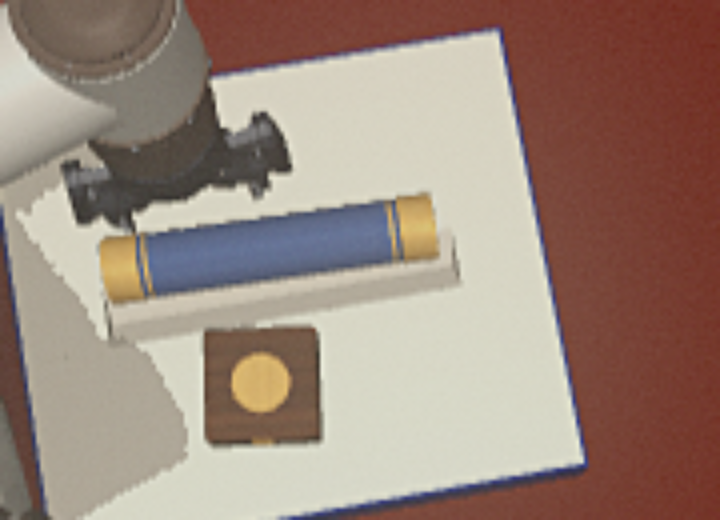

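The tube is at the trough's lip and well centred along it. One more gentle push should do it.

Emit:
arm_command(
  rows=[
    [[-0.01,0,0.01],[0,0,0]],
    [[-0.018,0,0.01],[0,0,0]],
    [[-0.026,0,0.0],[0,0,0]],
    [[-0.034,0,-0.008],[0,0,0]],
    [[-0.034,0,-0.008],[0,0,0]],
  ],
)

```text
clock: 12.2
position: [599.6, 154.8, 60.0]
ee_rot: [0.991, 0.134, 0.0, -0.0]
contact_force: [0.9, -0.3, -0.1]
gripper_width: 85.0
grasp_force: 0.0
```

```bash
python3 go.py 90 52 46 0;python3 see.py
```

```text
now box [57.2 50.1] [599.6 154.8  60. ] t 12.2
shift [0.131 0.004 0.056] turn [-0.     -0.0002  0.0283]
tcp box [57.2 50.1] 60.0 F [ 0.9 -0.3 -0.1] t 12.2
blue 531 c [-0.1  1.7] [ 39.5 164.5] 1.8 y -80.4 83.7 z 88.6
brass 275 c [-2.3  1.9] [229.1  44.4] 89.8 y -112.6 116.4 z 89.9
```

It dropped in. I'll retreat and check it.

Emit:
arm_command(
  rows=[
    [[0.08,0,0],[0,0,0]],
    [[0.16,0,-0.1],[0,0,0]],
    [[0.2,0,-0.3],[0,0,0]],
    [[0.2,-0.1,-0.5],[0,0,0]],
    [[0.2,-0.2,-0.6],[0,0,0]],
  ],
)

```text
clock: 12.75
position: [636.0, 216.1, 213.3]
ee_rot: [0.991, 0.133, 0.002, -0.0]
contact_force: [-0.1, 1.3, 0.4]
gripper_width: 85.0
grasp_force: 0.0
```

Emit:
arm_command(
  rows=[
    [[0,0,0],[0,0,0]],
    [[0,0,0],[0,0,0]],
    [[0,0,0],[0,0,0]],
    [[0,0,0],[0,0,0]],
  ],
)

```text
clock: 13.15
position: [634.0, 215.3, 207.7]
ee_rot: [0.991, 0.133, -0.002, 0.001]
contact_force: [0.1, -0.5, -0.1]
gripper_width: 85.5
grasp_force: 0.0
```

```bash
python3 see.py
python3 - <<'E'
from h import *
C=np.array([552.2,95.3]);A=np.radians(10.26);B=np.array([[np.cos(A),-np.sin(A)],[np.sin(A),np.cos(A)]])
p,d=arm.get_image("top");P=cloud("top",d);L=(P[...,:2]-C)@B
for a in(-110,-60,0,60,95):
    m=(d>0)&(abs(L[...,1]-a)<8)&(abs(L[...,0])<8);print(a,np.median(P[...,2][m]).round(1))
m=(d>0)&(P[...,2]>66)&(P[...,2]<100)&(L[...,0]<-28)&(L[...,0]>-150)&(abs(L[...,1])<120);q=P[m]
print("case",cv2.minAreaRect(q[:,:2].astype(np.float32)),q.mean(0))
s,_=arm.get_image("side");cv2.imwrite("pics/s7.png",cv2.resize(s[90:230,250:440],None,fx=4,fy=4))
E
```

```text
tcp box [101.8 103.5] 207.7 F [ 0.1 -0.5 -0.1] t 13.15
blue 91 c [-6.4  2.5] [161.8  18.5] 86.7 y -78.8 83.6 z 89.6
brass 270 c [-2.2  1.9] [229.1  44.4] 89.8 y -112.7 116.4 z 89.6
-110 84.3
-60 83.7
0 83.3
60 83.1
95 83.7
case ((474.2240295410156, 104.96004486083984), (80.81914520263672, 76.81451416015625), 0.6227179765701294) [473.73520476 104.67424822  81.79709913]
```

View pics/s7.png

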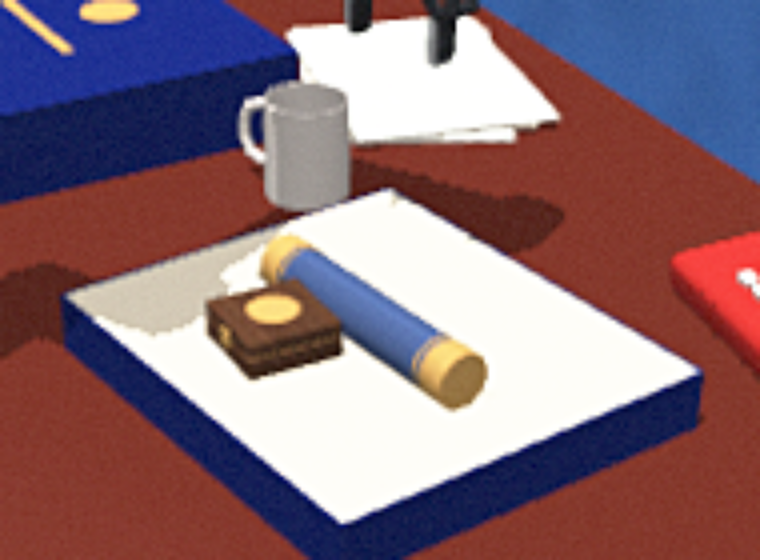

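The side view shows the tube lying in the trough, from about (285,260) to (455,375), with the medal case undisturbed. Its top is level at about 84 mm (84.7 expected when fully down), and the gripper is clear.

```bash
python3 -c "
from bench import arm
print(arm.job_done())"
```

```text
the job is handed in; nothing more can be done
None
```

The scroll tube has been rolled into the V-shaped trough and lies fully down and level in it; the medal case did not move, nothing else was touched, and the job was handed in at about 13 s on the robot's clock.

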